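# Last canape in, lid on the pan

## Robot

A 6-joint arm with a two-finger parallel gripper is mounted at the origin on the work surface. World frame = base frame: x ahead of the robot, y to its left, z up, the work surface at z = 0. Lengths are in m, angles in rad, forces in N, time in s.
With the tool pointing down it reaches from about 0.4 to 0.925 m from the base axis. Payload 12.5 kg.
Tool frame: the origin (TCP) lies between the finger pads; the fingertips stand 25 mm ahead of it and the grasp point (between the pads) lies 6 mm ahead of it; z points along the fingers, y is the line along which they close (so a half turn about z gives the same grasp; the last joint's range is limited). The gripper opens to 95 mm and grips with 3 to 60 N. Pads are 20 mm wide; open, the fingers measure 119 mm over their backs; the gripper's body (75 mm by 180 mm) begins 59 mm behind the grasp point.
Start: joints at [-1.254, 0.491, 1.559, -0, 1.092, -0.106], TCP at [0.256, -0.57, 0.24] pointing down, gripper open.
Joint ranges: [-3.1, 3.1], [-0.84, 2.19], [0.05, 2.79], [-1.13, 4.28], [0.06, 2.93], [-2.69, 2.69]. Speed limits (rad/s): [2.22, 2.22, 2.79, 3.14, 3.14, 3.14].

## Interface

Orientations are given as a unit quaternion [w, x, y, z].
In Python, from workcell import get_state, get_image, camera_model, hand_in gives the robot as it stands.
- The arm moves only by the tool carry_out, never from a script. Its argument "increments" is a list that holds one entry, the list of rows, each a list of 7 numbers: the turn, a rotation vector about the world's x, y, z in rad, then the shift along the world's x, y, z in cm, then the closure, from 0 (fully open) to 1 (shut). In form: [[[wx, wy, wz, x, y, z, gripper], ...]]. A call has 1 to 12 rows; each row is the pose to reach, as a shift and turn from the pose commanded when the call began; what a row does not reach only later rows make up. A row lasts 1/12 s, in which the tool goes at most 41.7 mm and 7.16 degrees, less where a joint would pass 70% of its speed; a pose out of reach is approached as far as the arm can. A call with a gripper value outside its range is refused whole. The fingers move at their own pace and stop on an object; "newtons" is the grip in N (left out, the last holds). Time passes only in rows, so rows that repeat a pose let the fingers close. It gives the time, the measured TCP pose, the force, the opening and the grip force at its end, in the units of the state.
- get_state(): the state, without advancing time (a new reading comes with each control period).
- get_image(name): name is "side" or "top"; returns (picture, depth): 400x640x3 uint8, blue, green, red; 400x640 float32, m along the optical axis (not along the pixel's ray), 0 where there is no reading.
- camera_model(name): a dict with "vfov" (degrees; the focal length in pixels is half the picture's height over the tangent of half this angle, whatever the lens; pixels are square), "cx", "cy" (the principal point, pixels), "R" (3x3) and "t" (3): a world point X has camera coordinates R X + t. Camera axes: x right, y down, z forward; pixel columns grow to the right and rows downward; lengths in m; the calibration is good to about 2 mm. A picture is of the moment at which its call begins. camera_model takes no time and is no camera call.
- hand_in(): hands the job in; it is judged then, once.
The state is a dict: "t": time; "qpos": joint angles; "joint_vel": joint speeds; "joint_torque": joint torques, N m; "tcp_pos": TCP position; "tcp_rot": TCP orientation; "ft_force": force on the tool from outside, world axes, zero at the start; "torque": the same for the moment, N m; "opening": finger opening in m; "finger_force": force on a finger pad.
Only numpy, scipy, OpenCV 4.12 (cv2) and the standard library are available. Lean on these libraries where they do the work, as an engineer would, in place of code of your own. Each camera call takes 0.05 s, during which the arm holds its last target. There are 200 camera calls.

## Task

The last canape, the sausage-topped one on the white board, is still to go: set it right side up, flat on the floor in the empty half of the steel pan that holds two canapes like it. Then close that pan with the large steel lid: fully seated, lying flat, its edges lined up with the pan's (handle along the pan's long side). Leave the bare slice of bread on the board.

Things in the scene. Friction and masses are not known exactly. Their poses are not given: they have to be found in the camera images.
- canape: Finished canape: round bread slice 52 mm across, 18 mm thick, topped with a cream disc (48 mm, 4 mm) and a sausage slice (33 mm, 6 mm); 28 mm high in all, 0.04 kg, rigid. Lies on a fixed white board 220 x 180 x 15 mm. Origin: centre of its underside; z up.
- plain_slice: A bare round bread slice, 52 mm in diameter, 18 mm thick, nothing on top, on the same board on the robot's side of the canape, 70 mm or more between centres. Origin: centre of its underside. To be left alone.
- pan: Open steel pan, fixed: 176 (x) x 162 (y) mm over the flat rim, 65 mm high; opening 152 x 138 mm, upright walls, floor 3 mm above the origin (underside centre, z up). Two canapes (52 mm across, 28 high) are fixed in it at x = +-34, y = +41 mm; its -y half is empty, best spot x 0, y -28 mm. The like pan beside it, full of gherkins, is not meant.
- lid: Large steel lid, loose, 0.35 kg, 176 (x) x 162 (y) mm; 132 x 118 mm step under it, 6 mm deep, enters the pan with 10 mm to spare all round. Bar handle on top along x: 100 long, 14 wide, 12 high, centre 40 mm above the origin, 24 mm free below it. Origin: centre of the step's underside, z up; seated, 59 mm above the pan's. The far, narrower lid (108 mm) is not meant.
Things that resemble listed ones, but are neither listed nor needed, are in the scene too. What is shaped like the canape but blue is not meant.

How it is judged:
By the outcome, as a careful person would: the job done as asked, in the order asked, and still so for the second after the job is handed in, with the robot touching nothing.
It also fails if it takes over 61 s, if anything falls off the work surface, if the arm or the gripper's body presses on something with over 40 N, if the wrist force passes 120 N, or if a joint passes its speed limit or range.

## Working session

There is one attempt and no reset: what is moved stays moved. The work goes in short steps, Python scripts to look and compute and a tool call to move; the robot and the scene stay as the last step left them, time stands still between calls to the robot, and variables do not carry over. Pictures are saved under pics/ and viewed, at most 10 in all, crops included, and the job is handed in when it is done.

Besides the shell and the picture viewer there is one more tool, called after ">>>" as name(argument=value, ...) on one line, values as JSON. carry_out: Moves the arm, as the interface text tells. Its arguments: {"type":"object","properties":{"increments":{"type":"array"},"newtons":{"type":"number"}},"required":["increments"]}

```bash
mkdir -p pics; ls
cat > h.py <<'E'
import numpy as np, cv2
from workcell import get_state, get_image, camera_model, hand_in
def cam(n):
    m=camera_model(n); return 200/np.tan(np.radians(m["vfov"])/2),m["cx"],m["cy"],np.array(m["R"]),np.array(m["t"])
def ray(n,u,v,z):
    "pixel -> world on plane z"
    f,cx,cy,R,t=cam(n); d=R.T@np.array([(u-cx)/f,(v-cy)/f,1]); c=-R.T@t
    return c+d*(z-c[2])/d[2]
def cloud(n,D):
    f,cx,cy,R,t=cam(n); v,u=np.mgrid[:400,:640]
    P=np.stack([(u-cx)/f*D,(v-cy)/f*D,D],-1)
    W=(P-t)@R; W[D==0]=np.nan; return W
def proj(n,X):
    f,cx,cy,R,t=cam(n); p=R@np.array(X)+t; return p[0]/p[2]*f+cx,p[1]/p[2]*f+cy
E
python3 - <<'E'
from h import *
for n in("top","side"):
    I,D=get_image(n); cv2.imwrite(f"pics/{n}0.png",I); np.savez(f"{n}0.npz",I=I,D=D)
    m=camera_model(n); print(n,{k:np.round(v,3).tolist() if k in "Rt" else v for k,v in m.items()}, (D==0).mean())
print(get_state())
E
```

```text
pics
top {'vfov': 43.376805447354556, 'cx': 322.9658945957704, 'cy': 201.88231689660245, 'R': [[0.027, -0.999, 0.018], [-0.983, -0.029, -0.184], [0.184, -0.013, -0.983]], 't': [0.093, 0.509, 1.597]} 0.0040859375
side {'vfov': 53.62685821821989, 'cx': 322.1198150168662, 'cy': 202.71122430653602, 'R': [[-0.966, -0.26, -0.017], [-0.14, 0.576, -0.805], [0.219, -0.775, -0.593]], 't': [0.519, 0.019, 1.169]} 0.0039921875
{'t': 0.1, 'qpos': array([-1.25357397e+00,  4.91482597e-01,  1.55938129e+00,  1.05463325e-05,
        1.09171082e+00, -1.05609141e-01]), 'joint_vel': array([-0.00035119, -0.00302084, -0.00293206, -0.00039976, -0.00138653,
        0.00060275]), 'joint_torque': array([ 2.86634808e-03, -6.13623118e+01, -2.58607739e+01,  6.94320747e-02,
        4.70336457e-02, -3.33154355e-05]), 'tcp_pos': array([ 0.25642325, -0.56976746,  0.23913302]), 'tcp_rot': array([-4.88778989e-04,  9.77735200e-01,  2.09841933e-01, -4.72052910e-05]), 'ft_force': array([-1.6465045 , -0.16322917,  0.1254409 ]), 'torque': array([-0.01670328,  0.03286721, -0.02672112]), 'finger_force': 0.0, 'opening': 0.09516291206678143}
```

View pics/top0.png

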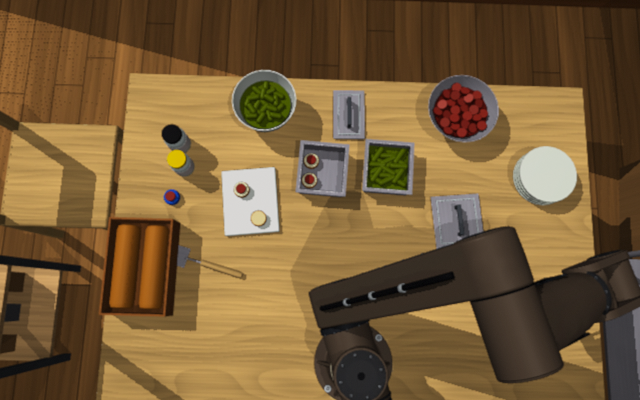

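View pics/side0.png

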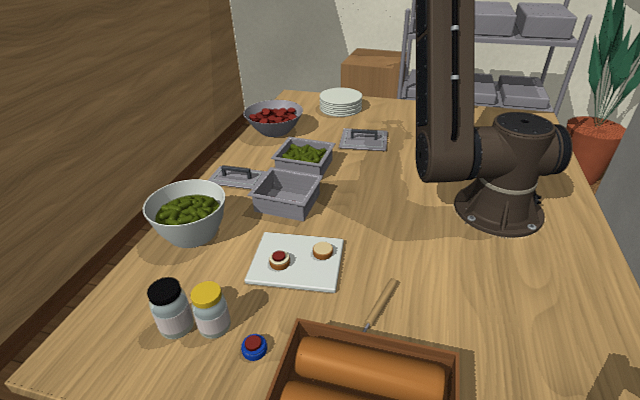

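The top view shows the white board at (250,202), with the red-topped canape at (241,189) and the bare slice nearer the robot at (258,218). The pan with two canapes is at (322,168), its empty half to the right, and the gherkin pan is at (388,167). The large lid is at (457,220), partly under the arm.

Candidates:
- **Canape:** (241,189) is red on cream, on the board. The blue one at (172,197) and the pair fixed in the pan are not meant.
- **Lid:** (457,220) is wide. The one at (348,113) is narrow and far, so not meant.

I'll confirm these in one crop and measure.

Run:
```python
from h import *
d=np.load("top0.npz"); I,D=d["I"],d["D"]; W=cloud("top",D)
d2=np.load("side0.npz"); Is,Ds=d2["I"],d2["D"]; Ws=cloud("side",Ds)
a=cv2.resize(I[140:250,210:350],None,fx=4,fy=4,interpolation=cv2.INTER_CUBIC)
b=cv2.resize(I[185:250,420:500],None,fx=3,fy=3,interpolation=cv2.INTER_CUBIC)
c=np.zeros((max(a.shape[0],b.shape[0]),a.shape[1]+b.shape[1],3),np.uint8); c[:a.shape[0],:a.shape[1]]=a; c[:b.shape[0],a.shape[1]:]=b
cv2.imwrite("pics/crop1.png",c)
def rect(n,W,box,z0,z1):
    x0,x1,y0,y1=box; m=np.zeros(W.shape[:2],bool); m[y0:y1,x0:x1]=1
    m&=(W[...,2]>z0)&(W[...,2]<z1); p=W[m][:,:2].astype(np.float32)
    r=cv2.minAreaRect(p); print(n,m.sum(),"c",np.round(r[0],4),"size",np.round(r[1],4),"ang",round(r[2],2),"z",np.round(np.median(W[m][:,2]),4)); return p
rect("pan top",W,(290,357,135,202),.058,.075); rect("pan side",Ws,(245,325,160,222),.058,.075)
rect("lid top",W,(425,490,185,250),.005,.03); rect("lid side",Ws,(335,392,120,155),.005,.03)
rect("handle top",W,(425,490,185,250),.036,.06); rect("handle side",Ws,(335,392,120,155),.036,.06)
rect("board",W,(215,285,160,240),.01,.02)
for n,I_,W_,(u,v) in (("top",I,W,(241,189)),("side",Is,Ws,(279,257))):
    s=I_[v-14:v+14,u-14:u+14].astype(int); red=(s[...,2]>1.8*s[...,1])&(s[...,2]>70)&(s[...,1]<70)
    ys,xs=np.nonzero(red); uu,vv=xs.mean()+u-14,ys.mean()+v-14
    print("red",n,red.sum(),uu,vv,np.round(ray(n,uu,vv,.043),4))
    P=W_[v-22:v+22,u-22:u+22].reshape(-1,3); p=P[(P[:,2]>.036)&(P[:,2]<.05)]; print(len(p),np.round(np.median(p,0),4),cv2.minEnclosingCircle(p[:,:2].astype(np.float32)))
for n,W_,(u,v) in (("top",W,(258,218)),("side",Ws,(322,250))):
    P=W_[v-18:v+18,u-18:u+18].reshape(-1,3); p=P[(P[:,2]>.026)&(P[:,2]<.04)]; print("plain",len(p),np.round(np.median(p,0),4))
```

```text
pan top 716 c [0.6172 0.1143] size [0.1621 0.1785] ang 86.61 z 0.0667
pan side 785 c [0.6139 0.0703] size [0.2529 0.1785] ang 87.05 z 0.0643
lid top 2273 c [ 0.4768 -0.3443] size [0.22   0.2233] ang 0.87 z 0.0119
lid side 805 c [ 0.4617 -0.3395] size [0.1782 0.1706] ang 4.33 z 0.0094
handle top 148 c [ 0.4629 -0.3395] size [0.0988 0.0163] ang 7.12 z 0.0481
handle side 94 c [ 0.4629 -0.3402] size [0.0987 0.0229] ang 8.56 z 0.0425
board 2428 c [0.5236 0.3518] size [0.2551 0.2322] ang 3.37 z 0.0157
red top 63 240.8095238095238 188.23809523809524 [0.544  0.3782 0.043 ]
139 [0.5444 0.3792 0.0414] ((0.545522153377533, 0.3798123896121979), 0.024682246148586273)
red side 88 278.39772727272725 255.5568181818182 [0.5439 0.3836 0.043 ]
189 [0.5417 0.3849 0.0416] ((0.5427475571632385, 0.38095787167549133), 0.02419903501868248)
plain 188 [0.4503 0.3185 0.0348]
plain 248 [0.4481 0.3237 0.0329]
```

View pics/crop1.png

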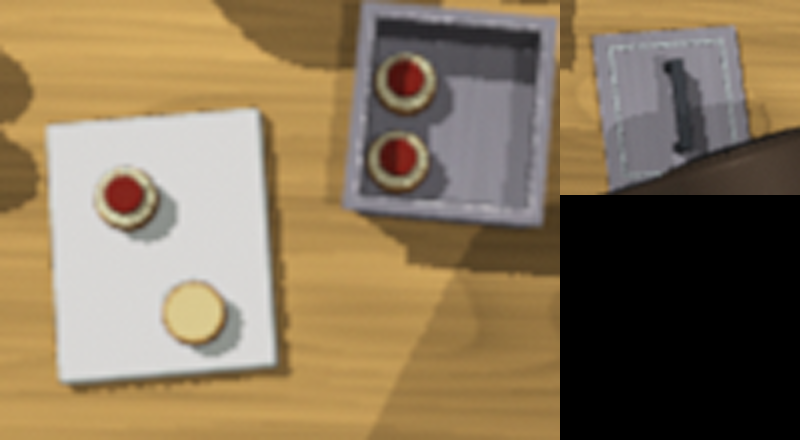

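The crop confirms the red-on-cream canape at crop (125,197), the bare slice at (195,312) and the pan with two canapes at top right. Moving now, the first leg going toward mid-table and turning the tool so it closes along the pan's x.

>>> carry_out(increments=[[[0,0,1.09,29.4,52,0,0],[0,0,1.09,29.4,52,0,0],[0,0,1.09,29.4,52,0,0],[0,0,1.09,29.4,52,0,0],[0,0,1.09,29.4,52,0,0],[0,0,1.09,29.4,52,0,0],[0,0,1.09,29.4,52,0,0],[0,0,1.09,29.4,52,0,0],[0,0,1.09,29.4,52,0,0],[0,0,1.09,29.4,52,0,0],[0,0,1.09,29.4,52,0,0],[0,0,1.09,29.4,52,0,0]]])

```text
t: 1.1
tcp_pos: [0.5031, -0.1327, 0.2396]
tcp_rot: [-0.0, 0.727, 0.686, -0.0]
ft_force: [1.0, -0.3, 0.3]
opening: 0.0949
finger_force: 0.0
```

>>> carry_out(increments=[[[0,0,0,4,51.4,-10,0],[0,0,0,4,51.4,-10,0],[0,0,0,4,51.4,-10,0],[0,0,0,4,51.4,-10,0],[0,0,0,4,51.4,-10,0],[0,0,0,4,51.4,-10,0],[0,0,0,4,51.4,-10,0],[0,0,0,4,51.4,-10,0],[0,0,0,4,51.4,-10,0],[0,0,0,4,51.4,-10,0],[0,0,0,4,51.4,-10,0],[0,0,0,4,51.4,-10,0]]])

```text
t: 2.1
tcp_pos: [0.5402, 0.3567, 0.1437]
tcp_rot: [-0.0, 0.727, 0.686, -0.0]
ft_force: [0.3, -0.1, 0.8]
opening: 0.0948
finger_force: 0.0
```

Run:
```python
from h import *
s=get_state(); print(s["t"],s["tcp_pos"].round(4),s["tcp_rot"].round(4),s["qpos"].round(3))
T=[]
for n in("top","side"):
    I,D=get_image(n); cv2.imwrite(f"pics/{n}1.png",I); np.savez(f"{n}1.npz",I=I,D=D)
    W=cloud(n,D)
    def rect(l,xr,yr,z0,z1):
        m=(W[...,0]>xr[0])&(W[...,0]<xr[1])&(W[...,1]>yr[0])&(W[...,1]<yr[1])&(W[...,2]>z0)&(W[...,2]<z1)
        p=W[m].astype(np.float32)
        if len(p)<20: return print(n,l,len(p))
        r=cv2.minAreaRect(p[:,:2].copy()); print(n,l,len(p),np.round(r[0],4),np.round(r[1],4),round(r[2],2),"z",np.median(p[:,2]).round(4),"med",np.median(p,0)[:2].round(4))
    rect("pan",(.51,.73),(.02,.21),.059,.072)
    rect("lid",(.35,.58),(-.46,-.24),.006,.02)
    rect("handle",(.35,.58),(-.46,-.24),.034,.055)
s=get_state(); print(s["t"],s["tcp_pos"].round(4))
```

```text
2.1 [0.5402 0.3567 0.1437] [-0.000e+00  7.273e-01  6.864e-01 -2.000e-04] [ 0.482  0.623  1.596 -0.     0.923  0.54 ]
top pan 660 [0.6174 0.1145] [0.1624 0.1786] 86.56 z 0.0665 med [0.6134 0.115 ]
top lid 2547 [ 0.465  -0.3499] [0.2299 0.2195] 0.07 z 0.0118 med [ 0.4616 -0.3378]
top handle 145 [ 0.463  -0.3402] [0.0985 0.0163] 6.79 z 0.0477 med [ 0.4622 -0.3391]
side pan 217 [0.5923 0.1171] [0.1899 0.0984] 70.35 z 0.0644 med [0.5847 0.1826]
side lid 772 [ 0.4622 -0.3384] [0.1763 0.1681] 6.1 z 0.0094 med [ 0.459  -0.3216]
side handle 103 [ 0.4623 -0.3393] [0.0992 0.022 ] 4.55 z 0.043 med [ 0.4617 -0.3366]
2.2 [0.5396 0.3594 0.1425]
```

>>> carry_out(increments=[[[0,0,0,0.4,2.15,-2.2,0],[0,0,0,0.4,2.15,-2.2,0],[0,0,0,0.4,2.15,-2.2,0],[0,0,0,0.4,2.15,-2.2,0]]])

```text
t: 2.53
tcp_pos: [0.5446, 0.3754, 0.1226]
tcp_rot: [0.0, 0.727, 0.686, -0.0]
ft_force: [0.9, 0.3, 0.5]
opening: 0.095
finger_force: 0.0
```

Run:
```python
from h import *
s=get_state(); print(s["t"],s["tcp_pos"].round(4))
c=[]
for n in("top","side"):
    I,D=get_image(n); u,v=map(int,proj(n,(.5435,.381,.06))); W=cloud(n,D)
    S=I[v-50:v+50,u-65:u+65]; c.append(cv2.resize(S,None,fx=4,fy=4,interpolation=cv2.INTER_CUBIC)[:, :400] if 0 else cv2.resize(S,None,fx=3,fy=3,interpolation=cv2.INTER_CUBIC)); print(n,u,v)
    p=W.reshape(-1,3); p=p[(abs(p[:,0]-.5435)<.035)&(abs(p[:,1]-.381)<.035)&(p[:,2]>.038)&(p[:,2]<.047)]
    if len(p)>10: print(len(p),cv2.minAreaRect(p[:,:2].astype(np.float32)),np.median(p,0))
cv2.imwrite("pics/hover.png",np.hstack(c)); s=get_state(); print(s["t"],s["tcp_pos"].round(4))
```

```text
2.5333 [0.5446 0.3754 0.1226]
top 239 187
side 278 249
132 ((0.5431947112083435, 0.3826480805873871), (0.0403565987944603, 0.03885827586054802), 38.91173553466797) [0.54371034 0.38261164 0.04282916]
2.6333 [0.5449 0.3753 0.1233]
```

View pics/hover.png

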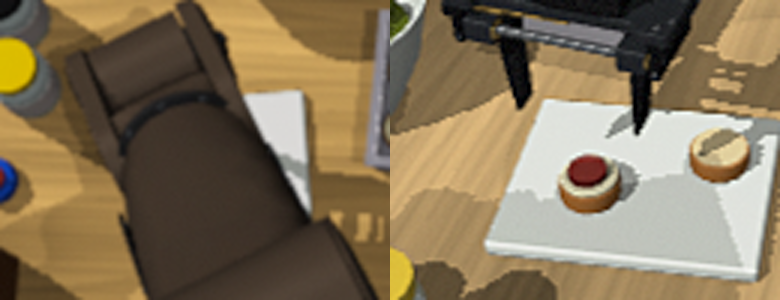

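In the side crop the open fingers straddle the canape at (589,183). They need about 6 mm more in +y, then they go down and close.

>>> carry_out(increments=[[[0,0,0,-0.1,0.55,0,0],[0,0,0,-0.1,0.55,-2,0],[0,0,0,-0.1,0.55,-4.5,0],[0,0,0,-0.1,0.55,-6.5,0],[0,0,0,-0.1,0.55,-7.5,0],[0,0,0,-0.1,0.55,-8,0],[0,0,0,-0.1,0.55,-8,0],[0,0,0,-0.1,0.55,-8,0]]])

```text
t: 3.3
tcp_pos: [0.5441, 0.3818, 0.0434]
tcp_rot: [0.0, 0.727, 0.686, 0.001]
ft_force: [0.2, -0.9, 0.1]
opening: 0.0952
finger_force: 0.0
```

>>> carry_out(increments=[[[0,0,0,0,0,0,0.5],[0,0,0,0,0,0,1],[0,0,0,0,0,0,1],[0,0,0,0,0,0,1],[0,0,0,0,0,0,1],[0,0,0,0,0,0,1],[0,0,0,0,0,0,1],[0,0,0,0,0,0,1]]], newtons=12)

```text
t: 3.97
tcp_pos: [0.5436, 0.3816, 0.0424]
tcp_rot: [0.0, 0.727, 0.686, -0.0]
ft_force: [0.3, 0.4, 0.9]
opening: 0.0516
finger_force: 12.0
```

>>> carry_out(increments=[[[0,0,0,0,0,2,1],[0,0,0,0,0,6,1],[0,0,0,0,0,10,1],[0,0,0,0,0,12,1],[0,0,0,0,0,12,1]]])

```text
t: 4.38
tcp_pos: [0.5451, 0.3826, 0.1678]
tcp_rot: [0.001, 0.727, 0.686, 0.004]
ft_force: [1.3, -0.2, -0.5]
opening: 0.0514
finger_force: 12.0
```

Run:
```python
from h import *
for n in("top","side"):
    D=np.load(n+"0.npz")["D"]; W=cloud(n,D)
    m=(abs(W[...,0]-.617)<.11)&(abs(W[...,1]-.1143)<.094)&(W[...,2]>.059)&(W[...,2]<.072)
    p=W[m]; r=cv2.minAreaRect(p[:,:2].astype(np.float32)); print(n,np.round(r[0],4),np.round(r[1],4),r[2])
s=get_state(); print(s["tcp_pos"].round(4),s["opening"],s["finger_force"])
```

```text
top [0.6169 0.1144] [0.1621 0.1776] 86.64014434814453
side [0.6162 0.1136] [0.166  0.1785] 87.05262756347656
[0.5451 0.3826 0.1678] 0.051427552493862494 11.99995368719101
```

>>> carry_out(increments=[[[0,0,0,0.5,-2,0,1],[0,0,0,1.4,-5.5,0,1],[0,0,0,2.3,-9.3,0,1],[0,0,0,3.2,-13.1,0,1],[0,0,0,4.1,-17,0,1],[0,0,0,5,-20.8,0,1],[0,0,0,5.9,-24.5,0,1],[0,0,0,6.7,-27.5,0,1],[0,0,0,7.1,-29,0,1],[0,0,0,7.15,-29.5,0,1],[0,0,0,7.15,-29.5,0,1],[0,0,0,7.15,-29.5,0,1]]])

```text
t: 5.38
tcp_pos: [0.6147, 0.0877, 0.1621]
tcp_rot: [-0.0, 0.727, 0.686, -0.0]
ft_force: [0.2, -0.4, -0.1]
opening: 0.0519
finger_force: 12.0
```

Run:
```python
from h import *
I,D=get_image("side"); u,v=map(int,proj("side",(.615,.086,.09)))
cv2.imwrite("pics/overpan.png",cv2.resize(I[v-70:v+60,u-80:u+80],None,fx=3.5,fy=3.5,interpolation=cv2.INTER_CUBIC))
s=get_state(); print(s["t"],s["tcp_pos"].round(4),s["tcp_rot"],s["opening"],s["finger_force"])
```

```text
5.4333 [0.6147 0.0881 0.1622] [-2.15598045e-04  7.26879569e-01  6.86764907e-01 -9.21331524e-05] 0.05169838796130477 12.000037282705307
```

View pics/overpan.png

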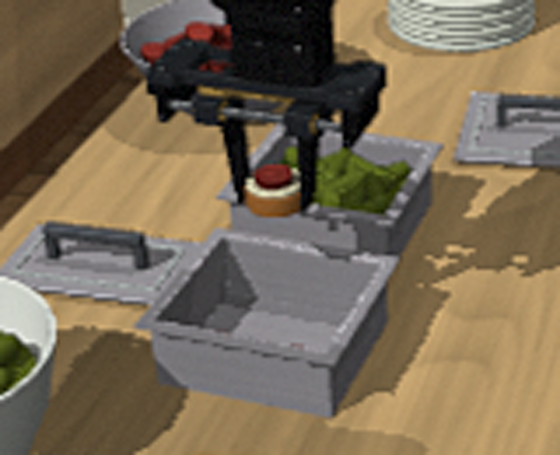

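The side view shows the canape at (272,195), level and right side up in the fingers, above the far half of the pan. Lowering it.

>>> carry_out(increments=[[[0,0,0,0,-0.15,-1.5,1],[0,0,0,0,-0.15,-4,1],[0,0,0,0,-0.15,-7,1],[0,0,0,0,-0.15,-9.5,1],[0,0,0,0,-0.15,-11,1],[0,0,0,0,-0.15,-12,1],[0,0,0,0,-0.15,-12.5,1],[0,0,0,0,-0.15,-12.8,1],[0,0,0,0,-0.15,-12.8,1],[0,0,0,0,-0.15,-12.8,1]]])

```text
t: 6.27
tcp_pos: [0.6155, 0.0855, 0.0353]
tcp_rot: [0.0, 0.727, 0.686, 0.001]
ft_force: [-0.2, 0.1, -0.4]
opening: 0.0517
finger_force: 12.0
```

>>> carry_out(increments=[[[0,0,0,0,0,-0.2,1],[0,0,0,0,0,-0.3,1],[0,0,0,0,0,-0.4,1],[0,0,0,0,0,-0.4,1],[0,0,0,0,0,-0.4,1]]])

```text
t: 6.68
tcp_pos: [0.6152, 0.0851, 0.0305]
tcp_rot: [0.0, 0.727, 0.686, 0.0]
ft_force: [-0.1, -0.5, 0.2]
opening: 0.0518
finger_force: 12.0
```

>>> carry_out(increments=[[[0,0,0,0,0,-0.1,1],[0,0,0,0,0,-0.1,1],[0,0,0,0,0,-0.1,1]]])

```text
t: 6.93
tcp_pos: [0.6152, 0.0851, 0.0302]
tcp_rot: [0.0, 0.727, 0.686, 0.0]
ft_force: [-2.0, -0.8, 7.6]
opening: 0.0516
finger_force: 12.0
```

Contact at 7.6 N, so it is on the floor. I'll ease off, open part way and withdraw.

>>> carry_out(increments=[[[0,0,0,0,0,0.05,0.4],[0,0,0,0,0,0.05,0.25],[0,0,0,0,0,0.05,0.25],[0,0,0,0,0,0.05,0.25],[0,0,0,0,0,2,0.25],[0,0,0,0,0,5,0.25],[0,0,0,0,0,9,0.25],[0,0,0,0,0,13,0.25],[0,0,0,0,0,17,0.25],[0,0,0,0,0,19,0.25],[0,0,0,0,0,19,0.25]]])

```text
t: 7.85
tcp_pos: [0.6166, 0.0853, 0.2246]
tcp_rot: [0.003, 0.727, 0.686, 0.003]
ft_force: [-0.5, -0.4, 0.0]
opening: 0.0715
finger_force: 0.0
```

>>> carry_out(increments=[[[0,0,-1.4,-15.3,-42.5,-6,0.4],[0,0,-1.4,-15.3,-42.5,-6,0.4],[0,0,-1.4,-15.3,-42.5,-6,0.4],[0,0,-1.4,-15.3,-42.5,-6,0.4],[0,0,-1.4,-15.3,-42.5,-6,0.4],[0,0,-1.4,-15.3,-42.5,-6,0.4],[0,0,-1.4,-15.3,-42.5,-6,0.4],[0,0,-1.4,-15.3,-42.5,-6,0.4],[0,0,-1.4,-15.3,-42.5,-6,0.4],[0,0,-1.4,-15.3,-42.5,-6,0.4],[0,0,-1.4,-15.3,-42.5,-6,0.4],[0,0,-1.4,-15.3,-42.5,-6,0.4]]])

```text
t: 8.85
tcp_pos: [0.4596, -0.345, 0.1575]
tcp_rot: [-0.0, 0.999, 0.05, -0.001]
ft_force: [-0.0, -0.2, -0.8]
opening: 0.0573
finger_force: 0.0
```

Run:
```python
from h import *
c=[]
for n in("top","side"):
    I,D=get_image(n); W=cloud(n,D); u,v=map(int,proj(n,(.617,.114,.03)))
    c.append(cv2.resize(I[v-38:v+38,u-38:u+38],(380,380),interpolation=cv2.INTER_CUBIC))
    for l,cx,cy,wx,wy,z0,z1 in(("pan",.617,.114,.11,.094,.059,.072),("lid",.4625,-.3395,.11,.11,.006,.018),("handle",.4625,-.3395,.065,.04,.036,.052)):
        m=(abs(W[...,0]-cx)<wx)&(abs(W[...,1]-cy)<wy)&(W[...,2]>z0)&(W[...,2]<z1); p=W[m]
        if len(p)>20: r=cv2.minAreaRect(p[:,:2].astype(np.float32)); print(n,l,len(p),np.round(r[0],4),np.round(r[1],4),round(r[2],2))
    m=(abs(W[...,0]-.615)<.045)&(abs(W[...,1]-.086)<.03)&(W[...,2]>.015)&(W[...,2]<.05); p=W[m]
    print(n,"canape",len(p),np.round(np.median(p,0),4) if len(p) else "")
cv2.imwrite("pics/placed.png",np.hstack(c))
s=get_state(); print(s["t"],s["tcp_pos"].round(4),s["tcp_rot"].round(4),s["qpos"].round(2))
```

```text
top pan 651 [0.6175 0.1145] [0.1623 0.1772] 86.56
top lid 281 [ 0.5315 -0.3169] [0.1623 0.0813] 89.95
top canape 181 [0.6144 0.0835 0.0288]
side pan 641 [0.6163 0.1136] [0.1677 0.1791] 86.8
side lid 770 [ 0.4619 -0.3403] [0.1765 0.1681] 5.06
side handle 93 [ 0.4628 -0.3417] [0.0989 0.0236] 6.58
side canape 155 [0.6122 0.0939 0.0255]
8.95 [ 0.461  -0.3409  0.1581] [-7.000e-04  9.985e-01  5.480e-02 -7.000e-04] [-0.75  0.51  1.77  0.    0.86  0.71]
```

View pics/placed.png

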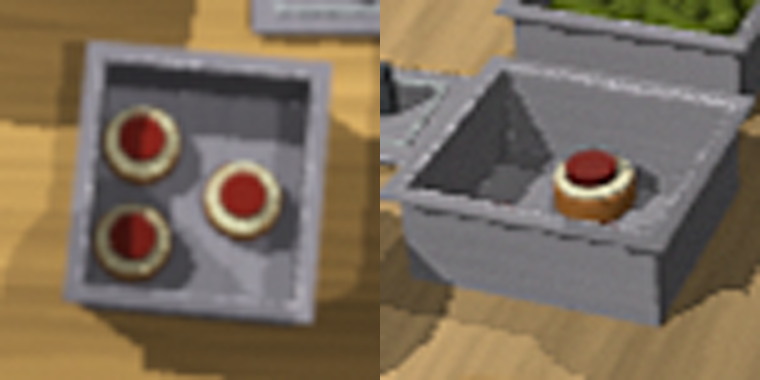

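The canape at (242,197) in the left picture stands upright and flat in the empty half, clear of the other two. Next is the lid handle.

>>> carry_out(increments=[[[0,0,0,0.15,0.05,-2,0.4],[0,0,0,0.15,0.05,-5,0.4],[0,0,0,0.15,0.05,-8,0.4],[0,0,0,0.15,0.05,-10,0.4],[0,0,0,0.15,0.05,-11,0.4],[0,0,0,0.15,0.05,-11.2,0.4],[0,0,0,0.15,0.05,-11.2,0.4],[0,0,0,0.15,0.05,-11.2,0.4]]])

```text
t: 9.62
tcp_pos: [0.4642, -0.3393, 0.0485]
tcp_rot: [0.001, 0.998, 0.057, 0.0]
ft_force: [0.2, 0.2, 0.0]
opening: 0.0569
finger_force: 0.0
```

>>> carry_out(increments=[[[0,0,0,0,0,0,0.7],[0,0,0,0,0,0,0.85],[0,0,0,0,0,0,1],[0,0,0,0,0,0,1],[0,0,0,0,0,0,1],[0,0,0,0,0,0,1],[0,0,0,0,0,0,1],[0,0,0,0,0,0,1]]], newtons=40)

```text
t: 10.28
tcp_pos: [0.4637, -0.3395, 0.0475]
tcp_rot: [0.0, 0.998, 0.056, 0.0]
ft_force: [-0.1, -1.3, 0.9]
opening: 0.0135
finger_force: 40.0
```

>>> carry_out(increments=[[[0,0,0,0,0,0.5,1],[0,0,0,0,0,2,1],[0,0,0,0,0,5,1],[0,0,0,0,0,8.5,1],[0,0,0,0,0,12,1],[0,0,0,0,0,14,1],[0,0,0,0,0,14,1],[0,0,0,0,0,14,1]]])

```text
t: 10.95
tcp_pos: [0.4635, -0.3392, 0.1879]
tcp_rot: [0.0, 0.998, 0.056, 0.0]
ft_force: [-0.3, 0.1, -4.0]
opening: 0.0139
finger_force: 40.0
```

>>> carry_out(increments=[[[0,0,-0.02,0.7,2,0,1],[0,0,-0.04,1.9,5.5,0,1],[0,0,-0.06,3.2,9.3,0,1],[0,0,-0.08,4.5,13.1,0,1],[0,0,-0.1,5.8,17,0,1],[0,0,-0.12,7.1,20.8,0,1],[0,0,-0.14,8.4,24.6,0,1],[0,0,-0.16,9.7,28.4,0,1],[0,0,-0.17,11,32.2,0,1],[0,0,-0.17,12.3,36,0,1],[0,0,-0.17,13.6,39.8,0,1],[0,0,-0.17,14.5,42.5,0,1]]])

```text
t: 11.95
tcp_pos: [0.6083, 0.0888, 0.185]
tcp_rot: [-0.0, 1.0, -0.028, -0.002]
ft_force: [1.0, -1.3, -3.8]
opening: 0.0137
finger_force: 40.0
```

>>> carry_out(increments=[[[0,0,0,0.6,1.8,0,1],[0,0,0,0.9,2.7,0,1],[0,0,0,0.9,2.7,0,1],[0,0,0,0.9,2.7,0,1]]])

```text
t: 12.28
tcp_pos: [0.617, 0.1121, 0.186]
tcp_rot: [0.0, 1.0, -0.028, -0.001]
ft_force: [-0.7, -0.5, -3.4]
opening: 0.0138
finger_force: 40.0
```

Run:
```python
from h import *
c=[]
for n in("top","side"):
    I,D=get_image(n); np.savez(f"{n}2.npz",I=I,D=D); W=cloud(n,D); u,v=map(int,proj(n,(.617,.114,.1)))
    c.append(cv2.resize(I[v-57:v+57,u-57:u+57],(400,400),interpolation=cv2.INTER_CUBIC))
    m=(abs(W[...,0]-.617)<.12)&(abs(W[...,1]-.114)<.12)
    zz=W[...,2][m]; h,e=np.histogram(zz,np.arange(.12,.2,.004)); print(n,h.tolist())
    for z0,z1 in((.143,.16),):
        p=W[m&(W[...,2]>z0)&(W[...,2]<z1)]; r=cv2.minAreaRect(p[:,:2].astype(np.float32)); print(len(p),np.round(r[0],4),np.round(r[1],4),round(r[2],2),np.median(p[:,2]))
cv2.imwrite("pics/lidhover.png",np.hstack(c))
s=get_state(); print(s["t"],s["tcp_pos"].round(4),s["tcp_rot"].round(4),s["opening"])
```

```text
top [0, 0, 0, 0, 1, 6, 39, 80, 36, 10, 0, 0, 0, 0, 0, 0, 0, 0, 0, 0]
170 [0.5767 0.1842] [0.0235 0.0862] 86.01 0.15016359430310017
side [0, 0, 0, 0, 0, 1, 392, 1097, 20, 12, 21, 22, 20, 29, 47, 53, 55, 12, 14, 17]
1522 [0.6149 0.1116] [0.1687 0.177 ] 86.0 0.1487750264713191
12.3833 [0.6172 0.1113 0.1868] [ 2.000e-04  9.996e-01 -2.920e-02 -7.000e-04] 0.013657729901894887
```

View pics/lidhover.png

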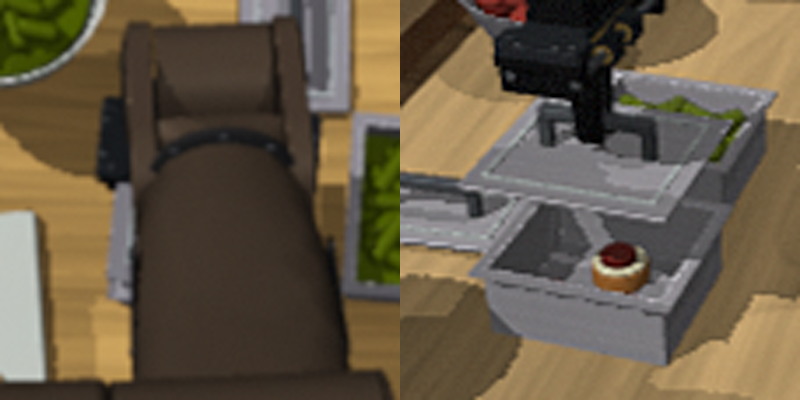

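The right picture shows the lid level over the pan, about 2 mm off. I'll correct (+0.12, +0.25) cm and lower it to just above seating.

>>> carry_out(increments=[[[0,0,0,0.12,0.25,0,1],[0,0,0,0.12,0.25,-1.5,1],[0,0,0,0.12,0.25,-3.5,1],[0,0,0,0.12,0.25,-5,1],[0,0,0,0.12,0.25,-6,1],[0,0,0,0.12,0.25,-6.6,1],[0,0,0,0.12,0.25,-6.8,1],[0,0,0,0.12,0.25,-6.8,1],[0,0,0,0.12,0.25,-6.8,1]]])

```text
t: 13.13
tcp_pos: [0.6192, 0.1151, 0.1202]
tcp_rot: [-0.0, 1.0, -0.029, 0.001]
ft_force: [0.1, 0.0, -3.2]
opening: 0.0136
finger_force: 40.0
```

Run:
```python
from h import *
I,D=get_image("side"); W=cloud("side",D)
m=(abs(W[...,0]-.617)<.12)&(abs(W[...,1]-.114)<.12)
p=W[m&(W[...,2]>.077)&(W[...,2]<.1)]; r=cv2.minAreaRect(p[:,:2].astype(np.float32)); print(len(p),np.round(r[0],4),np.round(r[1],4),round(r[2],2),np.median(p[:,2]))
s=get_state(); print(s["t"],s["tcp_pos"].round(4),s["tcp_rot"].round(4),s["ft_force"].round(1))
```

```text
1544 [0.6175 0.1147] [0.1678 0.1778] 86.36 0.08259284227012692
13.1833 [0.6192 0.1151 0.1203] [-0.000e+00  9.996e-01 -2.870e-02  6.000e-04] [-0.2  0.3 -3.2]
```

>>> carry_out(increments=[[[0,0,0,-0.1,-0.1,-0.3,1],[0,0,0,-0.1,-0.1,-0.7,1],[0,0,0,-0.1,-0.1,-1,1],[0,0,0,-0.1,-0.1,-1.2,1],[0,0,0,-0.1,-0.1,-1.3,1],[0,0,0,-0.1,-0.1,-1.3,1],[0,0,0,-0.1,-0.1,-1.3,1]]])

```text
t: 13.77
tcp_pos: [0.6177, 0.1142, 0.1065]
tcp_rot: [0.0, 1.0, -0.029, -0.0]
ft_force: [-2.9, -1.6, -0.7]
opening: 0.0132
finger_force: 40.0
```

>>> carry_out(increments=[[[0,0,0,0,0,-0.1,1],[0,0,0,0,0,-0.1,1],[0,0,0,0,0,-0.1,1]]])

```text
t: 14.02
tcp_pos: [0.6178, 0.1142, 0.1065]
tcp_rot: [0.0, 1.0, -0.029, 0.0]
ft_force: [-5.2, -1.1, 8.7]
opening: 0.0134
finger_force: 40.0
```

Seated: the height is exactly 59 mm and contact reads 8.7 N. Next I ease off, release, rise and check.

>>> carry_out(increments=[[[0,0,0,0,0,0.1,1],[0,0,0,0,0,0.1,0.8],[0,0,0,0,0,0.1,0.5],[0,0,0,0,0,0.1,0.5],[0,0,0,0,0,0.1,0.5],[0,0,0,0,0,0.1,0.5],[0,0,0,0,0,2,0.5],[0,0,0,0,0,5,0.5],[0,0,0,0,0,9,0.5],[0,0,0,0,0,13,0.5],[0,0,0,0,0,16,0.5],[0,0,0,0,0,16,0.5]]])

```text
t: 15.02
tcp_pos: [0.6196, 0.1144, 0.2722]
tcp_rot: [-0.001, 1.0, -0.029, 0.005]
ft_force: [0.2, 0.7, 0.4]
opening: 0.0477
finger_force: 0.0
```

>>> carry_out(increments=[[[0,0,0,-3,-4,0,0.5],[0,0,0,-6,-8,0,0.5],[0,0,0,-9,-12,0,0.5],[0,0,0,-11,-16,0,0.5],[0,0,0,-12,-20,0,0.5],[0,0,0,-13,-24,0,0.5],[0,0,0,-14,-28,0,0.5],[0,0,0,-14,-30,0,0.5],[0,0,0,-14,-30,0,0.5],[0,0,0,-14,-30,0,0.5]]])

```text
t: 15.85
tcp_pos: [0.4772, -0.1879, 0.265]
tcp_rot: [-0.0, 1.0, -0.031, -0.0]
ft_force: [0.6, -0.6, -1.1]
opening: 0.0473
finger_force: 0.0
```

Run:
```python
from h import *
c=[]
for n in("top","side"):
    I,D=get_image(n); W=cloud(n,D); u,v=map(int,proj(n,(.617,.17,.05)))
    c.append(cv2.resize(I[v-60:v+60,u-60:u+60],(400,400),interpolation=cv2.INTER_CUBIC))
    m=(abs(W[...,0]-.617)<.11)&(abs(W[...,1]-.114)<.094)
    for l,z0,z1 in(("lid",.066,.082),("handle",.096,.113)):
        p=W[m&(W[...,2]>z0)&(W[...,2]<z1)]; r=cv2.minAreaRect(p[:,:2].astype(np.float32)); print(n,l,len(p),np.round(r[0],4),np.round(r[1],4),round(r[2],2),np.median(p[:,2]).round(4))
    q=W[m&(W[...,2]>.066)&(W[...,2]<.078)]; A=np.c_[q[:,:2]-[.617,.114],np.ones(len(q))]; print("tilt",np.linalg.lstsq(A,q[:,2],rcond=None)[0].round(4))
cv2.imwrite("pics/final.png",np.hstack(c))
s=get_state(); print(s["t"],s["tcp_pos"].round(4),s["ft_force"].round(1))
```

```text
top lid 2240 [0.6173 0.1146] [0.1622 0.1779] 86.83 0.0714
top handle 133 [0.6175 0.1148] [0.0137 0.1012] 86.68 0.1065
tilt [0.     0.0022 0.0714]
side lid 1619 [0.6169 0.1153] [0.1662 0.1784] 86.63 0.069
side handle 150 [0.6155 0.1158] [0.0177 0.0993] 85.94 0.1032
tilt [ 0.0014 -0.0008  0.069 ]
15.95 [ 0.4777 -0.1854  0.2651] [-0.2  0.5  0.5]
```

View pics/final.png

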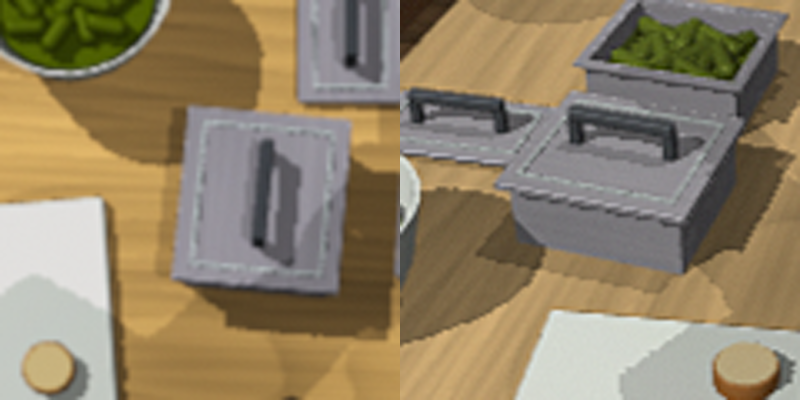

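The lid at (262,200) in the left picture lies flat. In the top view it matches the pan within 1 mm and 0.3° (0.6173, 0.1146 at 86.8°, against 0.6175, 0.1145 at 86.6°). The bare slice is still on the board at (50,366).

```bash
python3 -c "
from h import *
print(hand_in())"
```

```text
the job is handed in; nothing more can be done
None
```

The canape is right side up on the floor in the empty half of the pan, the large lid is seated flat and lined up with the pan to about 1–2 mm, the bare slice was left alone, and the job was handed in at about 16 s.

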